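# Fit the dough hook on the kneading machine

## Task

Lift the lid of the plywood attachment case all the way open until it rests back on its stop, and take out the dough hook (the one with two thick curved arms; leave the wire whisk in the case). Fit the hook over the drive spindle in the kneading machine's bowl: turn it until the splines mesh, slide it all the way home, and push the spring-loaded seal collar under it fully down. Finish while still holding the hook and pressing it down, so that I can throw the lock lever, with the lid left open and the other things on the bench undisturbed.

Things in the scene. Friction and masses are not known exactly. Their poses are not given: they have to be found in the camera images.
- case_handle (a point): Centre of the round steel bar handle on the lid: 10 mm thick, 100 mm long, parallel to the hinge line, 42 mm out from the lid's free edge and, when shut, from the case's front wall (37 mm clear gap). Moves with the lid. Shut, it is 192 mm from the hinge line towards the case's -x, about 118 mm above the bench.
- case_hinge (a point): Middle of the lid's hinge line, on the case's far top edge, 112 mm above the bench; axes as the case, hinge line along y. The bar's centre moves on a circle of radius 192 mm about this line; with the lid shut it is 5.5 mm higher than the line.
- case_lid (a joint): Opening angle of the lid (rad): 0 shut, growing as the free edge rises; it meets its stop at 1.75, a little past upright, and stays there by its own weight (0.32 kg). Below about 1.6 it falls shut when let go. The hinge is almost free.
- case: Plywood storage case, fixed: outside 150 (x) x 290 (y) x 112 (z) mm, walls and floor 7 mm; a 6 mm thick, 70 mm high divider makes two bays side by side along y, each 136 x 135 mm. Origin: centre of its underside; +x points to the hinge side, -x to the lid's handle. One attachment stands upright in each bay, centred within 10 mm; which is where varies.
- hook: Dough hook, 0.28 kg: white round hub 52 mm across, 60 mm high, with two thick (13 mm) bare metal arms sweeping out to 57 mm radius, and a finger grip on top (see hook_grip). Origin: centre of the hub's underside, z up along the hub. Starts upright on the case floor, 7 mm above the bench, its yaw within 0.9 rad of the case's.
- hook_grip (a point): Middle of the hook's flat white finger grip, 77 mm above the hook's origin on its axis; axes as the hook. The grip is a lug 40 (x) x 18 (y) mm, from 60 to 94 mm above the origin: take it from above across its 18 mm (hook's y). At least 25 mm free on both sides.
- hook_socket (a point): Mouth of the hook's socket for the spindle: at the hook's origin, axes as the hook. Open downward, 48 mm deep: a cross of four slots along +-x and +-y, 11 mm wide, 34 mm across the tips, with a round core of 22 mm and a 1.5 mm chamfer at the mouth. It goes on in any of the four quarter turns.
- whisk: Whisk attachment, the same white hub and grip as the hook but with eight thin wire loops around it, 110 mm across. Origin: centre of the hub's underside. Stands in the other bay and stays there.
- machine: Compact kneading machine, fixed: round white motor base 232 mm across, 95 mm high, carrying a steel bowl 184 mm across at the rim; bowl floor 100 mm, rim 195 mm above the bench. Origin: centre of its underside. The speed dial is on its -x side; two small bowl handles reach out along +-y to 112 mm from the axis, just below the rim.
- spindle_top (a point): Top centre of the upright drive spindle in the bowl, 153 mm above the bench, standing 38 mm above the seal collar. Four splines along this frame's +-x and +-y: 9 mm wide, 32 mm across the tips, core 20 mm, top 5 mm tapered by 2 mm. Turns only with about 0.5 N m; its angle varies. Play of the fitted hook: 1 mm, about 0.07 rad. Hook fully home: its origin is 43 mm below this point.
- seal_collar (a joint): Travel of the black, spring-loaded seal collar round the foot of the spindle (m): 0 at rest, grows as it is pushed down, 0.005 at its end stop. A disc 51 mm across whose top is 115 mm above the bench at rest; the hub's underside presses on it. It starts to move at 3 N and needs 10.5 N at the end stop; the hook's own weight hardly moves it.
- chutney_jar: Amber jar with black lid, 68 mm across, 85 mm high, a bystander. Origin: centre of its underside.
- oil_bottle: Green glass bottle, 60 mm across, 230 mm high, a bystander. Origin: centre of its underside.
- jug: Blue mug, 84 mm across, 100 mm high, a bystander. Origin: centre of its underside.
- scraper: Dough scraper, steel blade with wooden handle, 140 x 90 x 18 mm, lying flat, a bystander. Origin: on its underside.
- wood_spoon: Wooden spoon lying on the bench, a bystander. Origin: about its middle.
- small_tub: Small white plastic tub, 92 mm across, 54 mm high, a bystander. Origin: centre of its underside.

How it is judged (in metres and radians):
On the way, in this order (a step that is already met when the one before it is completed fails the run):
1. the case lid is open on its stop (value of joint case_lid above 1.68 rad), for 0.2 s.
2. the dough hook is held clear above the case floor (z of hook in the frame of case above 0.08 m and contact force between the fingers and hook above 1 N), for 0.1 s.
3. the hook's splines have meshed and it has slid at least 20 mm down the spindle (horizontal distance between hook and spindle_top below 0.004 m and z of hook in the frame of spindle_top below -0.02 m), for 0.1 s.
At the end, for the whole second after the job is handed in: Hook upright on the spindle (within 3 mm, splines meshed, underside at least 41 mm below the spindle top), still held and pressed by the fingers so that the collar stays at least 3.5 of its 5 mm down, all at rest; lid still open (over 1.6 rad), whisk still in the case (value of joint seal_collar above 0.0035 m and horizontal distance between hook and spindle_top below 0.003 m and z of hook in the frame of spindle_top below -0.041 m and angle between hook's own z axis and vertical below 0.08 rad and (angle between the x axis of hook and the x axis of spindle_top, either way round below 0.15 rad or angle between the x axis of hook and the y axis of spindle_top, either way round below 0.15 rad) and contact force between the fingers and hook above 2 N and linear speed of hook below 0.02 m/s and value of joint case_lid above 1.6 rad and z of whisk in the frame of case below 0.03 m); the arm keeps its last pose, push and grip.
It fails at once if the whisk is lifted out of the case (z of whisk in the frame of case above 0.06 m).
It fails at once if a bystander on the bench is pushed away or knocked over (more than 40 mm) (distance of any of chutney_jar, oil_bottle, jug, scraper, wood_spoon, small_tub from where it was at the start of the episode above 0.04 m or angle between any of chutney_jar, oil_bottle, jug's own z axis and vertical above 0.6 rad).
It also fails if it takes over 64 s, if anything falls off the work surface, if the arm or the gripper's body presses on something with over 40 N, if the wrist force passes 120 N, or if a joint passes its speed limit or range.

## Robot

A 6-joint arm with a two-finger parallel gripper is mounted at the origin on the work surface. World frame = base frame: x ahead of the robot, y to its left, z up, the work surface at z = 0. Lengths are in mm, angles in rad, forces in N, time in s.
With the tool pointing down it reaches from about 325 to 900 mm from the base axis. Payload 6.1 kg.
Tool frame: the origin (TCP) lies at the very end of the fingers, on their centre line; the grasp point (between the pads) lies 19 mm behind it; z points along the fingers, y is the direction in which the jaws open and shut (so a half turn about z gives the same grasp; the last joint's range is limited). The gripper opens to 85 mm and grips with 20 to 120 N. Pads are 22 mm wide; open, the fingers measure 114 mm over their backs; the gripper's body (76 mm by 85 mm) begins 54 mm behind the grasp point. The pads swing forward as they close: fully open they stand 13 mm farther back than shut.
Start: joints at [1.077, 0.22, 1.526, -0, 1.395, -0.126], TCP at [224.725, 583.193, 231.3] pointing down, gripper open.
Joint ranges: [-2.98, 2.98], [-0.91, 2.08], [0.09, 2.57], [-1.24, 4.39], [0.2, 2.65], [-2.68, 2.68]. Speed limits (rad/s): [2.57, 2.57, 3.01, 3.14, 3.14, 3.14].

## Interface

Orientations are given as a unit quaternion [x, y, z, w].
In Python, from rig import arm gives the robot as it stands. The module is installed in compiled form; this text tells all that it offers.
- The arm moves only by the tool move_arm, never from a script. Its argument "plan" is a list that holds one entry, the list of rows, each a list of 7 numbers: the opening, from 0 (shut) to 1 (fully open), then the shift along the tool's x, y, z in cm, then the turn, a rotation vector about the tool's x, y, z in rad. A call has 1 to 20 rows; each row is the pose to reach, as a shift and turn from the pose commanded when the call began, along the tool's axes at that moment; what a row does not reach only later rows make up. A row lasts 1/8 s, in which the tool goes at most 62.5 mm and 10.7 degrees, less where a joint would pass 70% of its speed; a pose out of reach is approached as far as the arm can. A call with a gripper value outside its range is refused whole. The fingers move at their own pace and stop on an object; "newtons" is the grip in N (left out, the last holds). Time passes only in rows, so rows that repeat a pose let the fingers close. It gives the time, the measured TCP pose, the force and the opening at its end, in the units of the state.
- arm.get_obs(): the state, without advancing time (a new reading comes with each control period).
- arm.camera(name): name is "scene" or "top" or "wrist"; returns a dict with "image" (420x560x3 uint8, blue, green, red), "fx", "fy", "cx", "cy" (pixels), "cam_to_world" (4x4, takes a point from camera to world coordinates); the wrist camera has in their place "tool_from_camera" (4x4, takes a point from camera to tool coordinates, whose origin is the TCP and whose axes are the flange's). Camera axes: x right, y down, z forward; pixel columns grow to the right and rows downward; lengths in mm; the calibration is good to about 2 mm. A picture is of the moment at which its call begins: read the wrist's pose just before it. There is no depth.
- arm.finish_job(): hands the job in, once; it reports no verdict.
The state is a dict: "time": time; "q": joint angles; "qvel": joint speeds; "joint_torque": joint torques, N m; "position": TCP position; "eef_rot": TCP orientation; "ft_force": force on the tool from outside, world axes, zero at the start; "torque": the same for the moment, N m; "gripper_width": opening from 0.0 (shut) to 1.0 (fully open).
Only numpy, scipy, OpenCV 4.12 (cv2) and the standard library are available. Lean on these libraries where they do the work, as an engineer would, in place of code of your own. Each camera call takes 0.05 s, during which the arm holds its last target.

## Working session

There is one attempt and no reset: what is moved stays moved. The work goes in short steps, Python scripts to look and compute and a tool call to move; the robot and the scene stay as the last step left them, time stands still between calls to the robot, and variables do not carry over. Pictures are saved under pics/ and viewed, and the job is handed in when it is done.

Besides the shell and the picture viewer there is one more tool, called after "Call:" by a JSON object that holds its "method" and its "body", one argument or row to a line. move_arm: Moves the arm, as the interface text tells. Its arguments: {"type":"object","properties":{"plan":{"type":"array","items":{"type":"array","items":{"type":"array","items":{"type":"number"}}}},"newtons":{"type":"number"}},"required":["plan"]}

```bash
mkdir -p pics; python3 - <<'E'
from rig import arm
import cv2,pickle
o=arm.get_obs(); print(o)
d={}
for n in("scene","top","wrist"):
    c=arm.camera(n); d[n]=c; cv2.imwrite(f"pics/{n}0.png",c["image"]); print(n,{k:v for k,v in c.items() if k!="image"})
pickle.dump(d,open("c0.pkl","wb"))
E
```

```text
{'time': 0.0, 'q': array([ 1.07689806e+00,  2.21239996e-01,  1.52757246e+00,  8.32318144e-06,
        1.39468447e+00, -1.26055556e-01]), 'qvel': array([-0.00137286, -0.00059313,  0.00188904, -0.00075314, -0.0001737 ,
        0.00060873]), 'joint_torque': array([-4.26218161e-03, -4.96896923e+01, -3.89386404e+01, -7.14422349e-04,
        1.12218797e-02, -1.33552663e-05]), 'position': array([224.44919444, 582.68417701, 230.21109336]), 'eef_rot': array([ 1.82886825e-01,  9.83133512e-01, -9.05507566e-04, -2.94337460e-04]), 'ft_force': array([0.44539982, 0.16966982, 0.10173352]), 'torque': array([-0.0046784 , -0.03729464,  0.01722737]), 'gripper_width': 1.0021410267643396}
scene {'fx': 388.4213420093434, 'fy': 388.4213420093434, 'cx': 281.40751159926947, 'cy': 210.17592875620602, 'cam_to_world': array([[ 2.34801415e-01,  8.52739988e-01, -4.66586335e-01,
         1.02642024e+03],
       [ 9.71952996e-01, -1.99419004e-01,  1.24657270e-01,
        -1.89366006e+02],
       [ 1.32540569e-02, -4.82769690e-01, -8.75647050e-01,
         1.05263907e+03],
       [ 0.00000000e+00,  0.00000000e+00,  0
[... 277 characters left out ...]
54578725e-02, -1.23289224e-02,
        -2.98541877e+01],
       [ 1.09384996e-02, -5.40515675e-02, -9.98478231e-01,
         1.66915898e+03],
       [ 0.00000000e+00,  0.00000000e+00,  0.00000000e+00,
         1.00000000e+00]])}
wrist {'fx': 318.98146752815603, 'fy': 318.98146752815603, 'cx': 274.0445779437269, 'cy': 208.84470536584934, 'tool_from_camera': array([[-4.04807108e-04, -9.54532589e-01, -2.98106310e-01,
         7.63682309e+01],
       [ 9.99999604e-01, -1.50221288e-04, -8.76921503e-04,
        -3.32609157e-01],
       [ 7.92268239e-04, -2.98106547e-01,  9.54532272e-01,
        -1.42568593e+02],
       [ 0.00000000e+00,  0.00000000e+00,  0.00000000e+00,
         1.00000000e+00]])}
```

View pics/scene0.png

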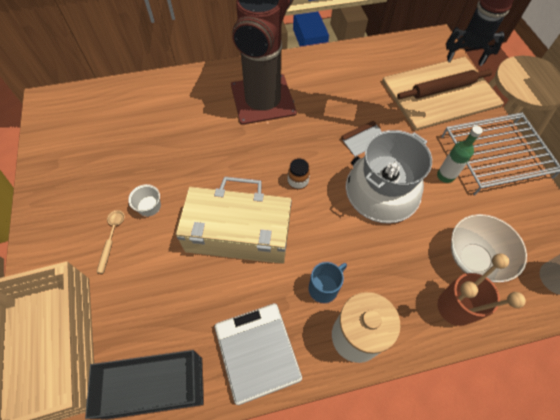

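View pics/top0.png

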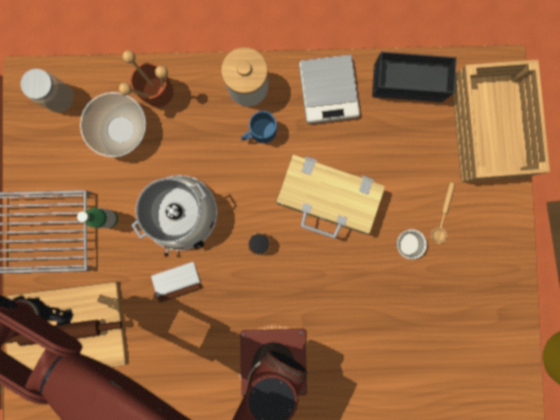

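View pics/wrist0.png

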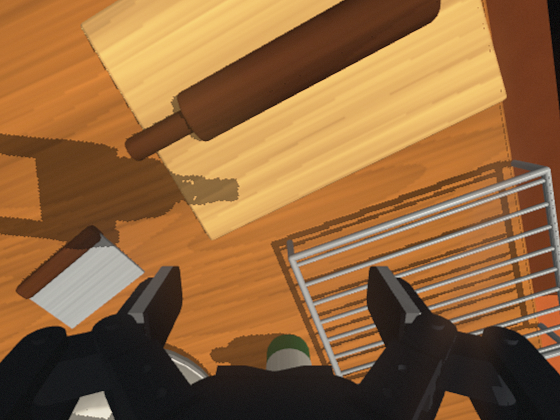

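Top view: case at about (331,195), its handle at (320,230) facing the robot, machine at (175,212) with the spindle at (174,211), bottle at (95,217), jar (259,243), jug (262,126), tub (411,244). I'll zoom in for measurements.

```bash
cat > h.py <<'E'
import numpy as np,cv2,pickle
def ray(c,u,v,T=None):
    T=c["cam_to_world"] if T is None else T
    d=T[:3,:3]@np.array([(u-c["cx"])/c["fx"],(v-c["cy"])/c["fy"],1.]); return T[:3,3],d
def onz(c,u,v,z,T=None):
    o,d=ray(c,u,v,T); return o+d*(z-o[2])/d[2]
def proj(c,p,T=None):
    T=c["cam_to_world"] if T is None else T
    q=T[:3,:3].T@(np.asarray(p,float)-T[:3,3]); return np.array([c["fx"]*q[0]/q[2]+c["cx"],c["fy"]*q[1]/q[2]+c["cy"]])
def crop(c,x0,y0,x1,y1,k,name):
    cv2.imwrite(name,cv2.resize(c["image"][y0:y1,x0:x1],None,fx=k,fy=k,interpolation=cv2.INTER_CUBIC))
def toolT(o):
    from scipy.spatial.transform import Rotation as R
    T=np.eye(4);T[:3,:3]=R.from_quat(o["eef_rot"]).as_matrix();T[:3,3]=o["position"];return T
E
python3 - <<'E'
from h import *
d=pickle.load(open("c0.pkl","rb"))
crop(d["top"],265,145,395,245,6,"pics/tc.png")
crop(d["top"],120,160,250,260,6,"pics/tm.png")
crop(d["scene"],170,170,300,270,6,"pics/sc.png")
E
```

```text
(no output)
```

View pics/tc.png

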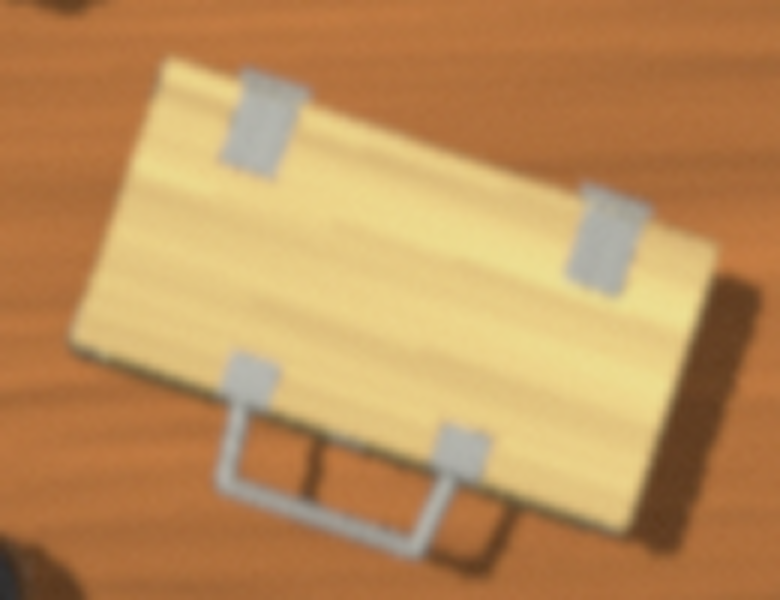

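View pics/tm.png

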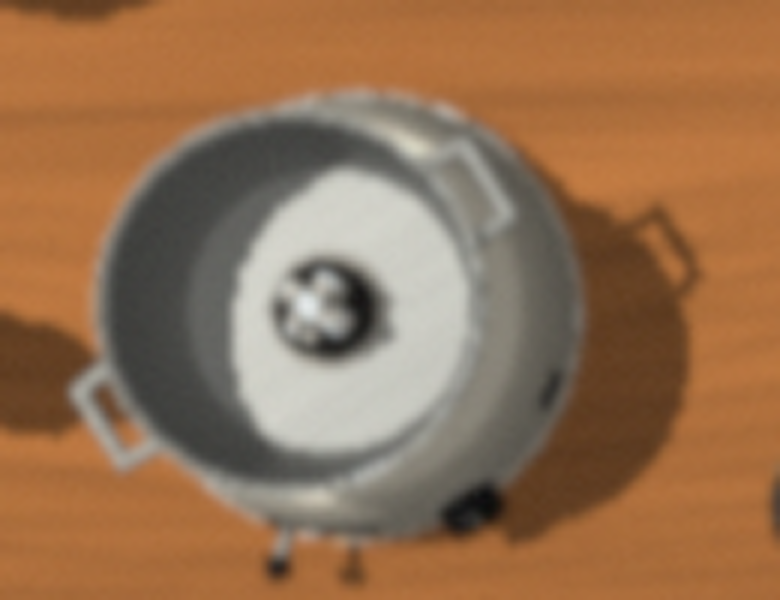

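View pics/sc.png

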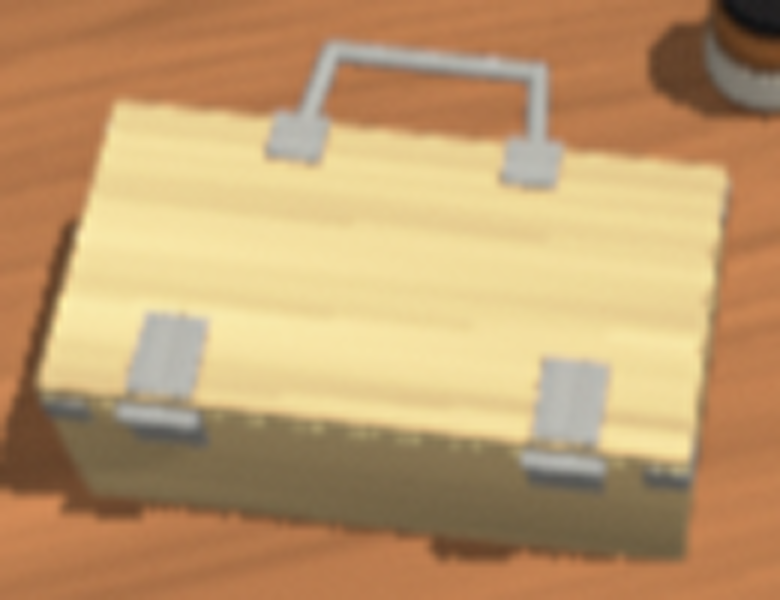

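```bash
python3 - <<'E'
from h import *
d=pickle.load(open("c0.pkl","rb"));t=d["top"];s=d["scene"]
def T(u,v):return 265+u/6-.4,145+v/6-.4
def S(u,v):return 170+u/6-.4,170+v/6-.4
print("bar ends top",[onz(t,*T(*p),118).round(1) for p in((224,486),(413,548))])
print("bar ends scene",[onz(s,*S(*p),118).round(1) for p in((545,66),(332,46))])
print("lid top",[onz(t,*T(*p),120).round(1) for p in((168,60),(717,245),(628,530),(72,348))])
print("lid scene",[onz(s,*S(*p),120).round(1) for p in((690,468),(40,390),(118,102),(727,172))])
# spindle top
print("spindle",onz(t,120+312/6,160+305/6,153))
for n,u,v,z in(("jar",259,243,85),("bottle",92,216,230),("jug",262,126,100),("tub",411,244,54)): print(n,onz(t,u,v,z).round())
E
```

```text
bar ends top [array([425.1, -98.9, 118. ]), array([ 392.1, -191.5,  118. ])]
bar ends scene [array([420.6, -92.1, 118. ]), array([ 386.4, -189.1,  118. ])]
lid top [array([637.5, -76.9, 120. ]), array([ 538.4, -347.2,  120. ]), array([ 398.2, -297.9,  120. ]), array([495.3, -25.5, 120. ])]
lid scene [array([639.5, -74.6, 120. ]), array([ 537.8, -344.2,  120. ]), array([ 396.2, -292.4,  120. ]), array([498.5, -22.3, 120. ])]
spindle [477.14920627 277.87677772 153.        ]
jar [376.  31.  85.]
bottle [465. 481. 230.]
jug [730.  13. 100.]
tub [ 360. -437.   54.]
```

```bash
cat >> h.py <<'E'
from scipy.spatial.transform import Rotation as Rt
def down(yaw):
    x=np.array([np.cos(yaw),np.sin(yaw),0]);z=np.array([0,0,-1.]);return np.c_[x,np.cross(z,x),z]
def delta(p0,yaw0,p1,yaw1):
    R0=down(yaw0); s=R0.T@(np.asarray(p1,float)-np.asarray(p0,float))/10
    return s.round(2), Rt.from_matrix(R0.T@down(yaw1)).as_rotvec().round(3)
E
python3 - <<'E'
from h import *
p0=[224.7,583.2,231.3];y0=np.arctan2(2*.1829*.9831,2*.1829**2-1);print(y0)
for p,y in(([340,250,260],1.9),([407,-144,190],1.223)): print(delta(p0,y0,p,y))
E
```

```text
2.773732603951464
(array([-22.74, -26.94,  -2.87]), array([0.   , 0.   , 0.874]))
(array([-43.16, -61.3 ,   4.13]), array([0.   , 0.   , 1.551]))
```

Call:
{"method": "move_arm", "body": {
  "plan": [
    [[1,-4,-5,-2,0,0,0.15],[1,-8,-10,-2.8,0,0,0.3],[1,-12,-15,-2.8,0,0,0.45],[1,-16,-20,-2.8,0,0,0.6],[1,-20,-24.5,-2.8,0,0,0.75],[1,-23,-29,-2.8,0,0,0.9],[1,-26,-34,-2.5,0,0,1.05],[0.7,-29,-39,-2,0,0,1.2],[0.36,-32,-44,-1,0,0,1.35],[0.36,-35,-49,0,0,0,1.5],[0.36,-38.5,-54,2,0,0,1.55],[0.36,-41.5,-59,4,0,0,1.551],[0.36,-43.16,-61.3,4.13,0,0,1.551],[0.36,-43.16,-61.3,4.13,0,0,1.551],[0.36,-43.16,-61.3,4.13,0,0,1.551],[0.36,-43.16,-61.3,4.13,0,0,1.551],[0.36,-43.16,-61.3,4.13,0,0,1.551]]
  ]
}}

```text
time: 2.28
position: [407.2, -143.2, 190.3]
eef_rot: [0.818, 0.575, 0.0, 0.0]
ft_force: [0.6, 0.4, 0.4]
gripper_width: 0.361
```

```bash
python3 - <<'E'
from rig import arm
from h import *
o=arm.get_obs();c=arm.camera("wrist");cv2.imwrite("pics/w1.png",c["image"])
print(o);pickle.dump((o,c),open("w1.pkl","wb"))
T=toolT(o)@c["tool_from_camera"]
print(proj(c,[407,-144,118],T),toolT(o)[:3,0])
E
```

```text
{'time': 2.275, 'q': array([-5.21285947e-01, -2.27746862e-01,  2.05165852e+00,  6.93206599e-05,
        1.31703442e+00, -1.74880273e-01]), 'qvel': array([-0.00602332,  0.00297736, -0.00027859, -0.00071451, -0.00209513,
       -0.00240652]), 'joint_torque': array([-8.16023885e-02, -2.68876719e+01, -3.79860735e+01, -3.60997219e-03,
       -4.00467422e-05,  3.50897135e-03]), 'position': array([ 407.19335763, -143.17466508,  190.28547732]), 'eef_rot': array([8.18393364e-01, 5.74658330e-01, 1.67310702e-04, 2.78653744e-04]), 'ft_force': array([0.57173488, 0.44077456, 0.44212077]), 'torque': array([ 0.01389316, -0.04151334,  0.02824365]), 'gripper_width': 0.36084291865031776}
[274.41975518 221.40311736] [ 3.39535550e-01  9.40593221e-01 -4.64094545e-05]
```

View pics/w1.png

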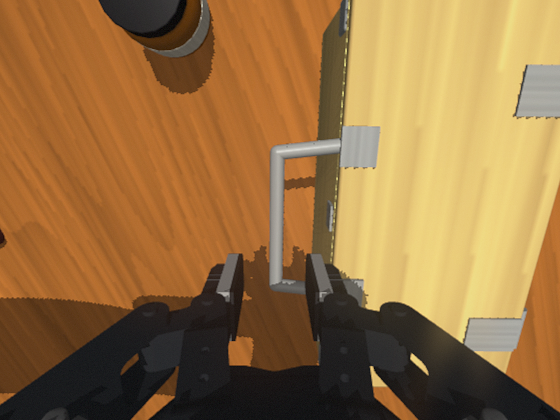

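The bar runs vertically from (277,150) to (277,285), midway between the fingers and aligned with them. Its centre agrees with the prediction within 3 px. Refining, then descending.

```bash
python3 - <<'E'
from h import *
o,c=pickle.load(open("w1.pkl","rb"));T=toolT(o)@c["tool_from_camera"]
a=onz(c,276.5,151,118,T);b=onz(c,277,287,118,T);print(a,b,(a+b)/2,np.arctan2(*(a-b)[1::-1]),np.linalg.norm(a-b))
# lid edge free edge
a=onz(c,347,60,120,T);b=onz(c,334,280,120,T);print(a,b,np.arctan2(*(a-b)[1::-1]))
# wrist pixel -> local check in tool frame
print(toolT(o)[:3,:3].T@(((onz(c,276.5,151,118,T)+onz(c,277,287,118,T))/2)-o["position"]))
E
```

```text
[425.2516137  -97.53872529 118.        ] [ 390.78014851 -194.73553847  118.        ] [ 408.0158811  -146.13713188  118.        ] 1.22997936545976 103.12857220960987
[484.36511837 -60.10130531 120.        ] [ 433.4964446 -202.5394508  120.       ] 1.2277854150208296
[-2.5038455   1.73265319 72.28673223]
```

Call:
{"method": "move_arm", "body": {
  "plan": [
    [[0.36,-0.2,0.1,3,0,0,0],[0.36,-0.2,0.1,6,0,0,0],[0.36,-0.2,0.1,8,0,0,0],[0.36,-0.2,0.1,9.2,0,0,0],[0.36,-0.2,0.1,9.2,0,0,0],[0,-0.2,0.1,9.2,0,0,0],[0,-0.2,0.1,9.2,0,0,0],[0,-0.2,0.1,9.2,0,0,0],[0,-0.2,0.1,9.2,0,0,0],[0,-0.2,0.1,9.2,0,0,0]]
  ],
  "newtons": 25
}}

```text
time: 3.58
position: [407.6, -146.4, 99.0]
eef_rot: [0.819, 0.574, 0.0, 0.0]
ft_force: [-3.5, 1.8, 6.7]
gripper_width: 0.108
```

```bash
python3 - <<'E'
from rig import arm
from h import *
o=arm.get_obs();print(o["position"],o["ft_force"],o["torque"])
c=arm.camera("wrist");cv2.imwrite("pics/w2.png",c["image"])
# arc rows: tool down, commanded pose = measured
th0=np.arcsin(5.5/192)
for th in np.r_[np.arange(0.1,1.76,0.1),1.75,1.78]:
    a=np.pi-th-0; 
    # dx along case x from bar start, dz
    dx=192*(np.cos(th0)-np.cos(th0+th)); dz=192*(np.sin(th0+th)-np.sin(th0))
    # tool y = (sin yaw,-cos yaw)= case x ; tool z down
    print(round(th,2),round(dx/10,2),round(-dz/10,2))
E
```

```text
[ 407.60115111 -146.40569312   98.95791865] [-3.50060115  1.82843651  6.6670089 ] [ 0.28113979  0.5552246  -0.09055362]
0.1 0.15 -1.91
0.2 0.49 -3.8
0.3 1.02 -5.65
0.4 1.73 -7.43
0.5 2.61 -9.13
0.6 3.66 -10.74
0.7 4.87 -12.23
0.8 6.22 -13.6
0.9 7.69 -14.83
1.0 9.29 -15.9
1.1 10.98 -16.8
1.2 12.75 -17.54
1.3 14.59 -18.09
1.4 16.47 -18.46
1.5 18.38 -18.63
1.6 20.3 -18.62
1.7 22.21 -18.41
1.75 23.15 -18.24
1.78 23.72 -18.11
```

View pics/w2.png

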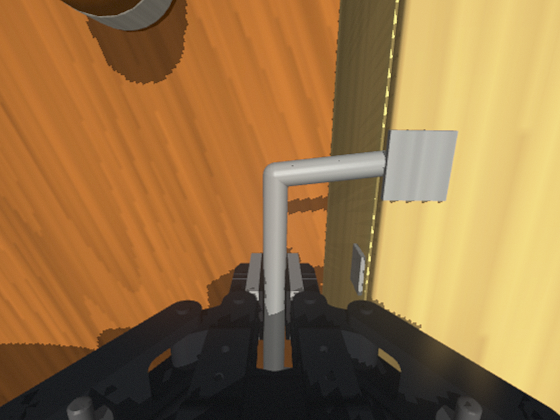

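Bar gripped (opening 0.108, about 9 mm). Now lifting along the arc.

Call:
{"method": "move_arm", "body": {
  "plan": [
    [[0,0,0.15,-1.9,0,0,0],[0,0,0.5,-3.8,0,0,0],[0,0,1.0,-5.65,0,0,0],[0,0,1.75,-7.45,0,0,0],[0,0,2.6,-9.15,0,0,0],[0,0,3.65,-10.75,0,0,0],[0,0,4.85,-12.25,0,0,0],[0,0,6.2,-13.6,0,0,0],[0,0,7.7,-14.85,0,0,0],[0,0,9.3,-15.9,0,0,0]]
  ]
}}

```text
time: 4.88
position: [494.7, -178.8, 260.2]
eef_rot: [0.819, 0.574, -0.001, 0.001]
ft_force: [-7.2, -0.9, 7.4]
gripper_width: 0.102
```

```bash
python3 - <<'E'
from rig import arm
from h import *
o=arm.get_obs();print(o["position"],o["ft_force"],o["torque"],o["q"],o["gripper_width"])
c=arm.camera("scene");crop(c,150,100,330,280,3,"pics/s3.png")
E
```

```text
[ 494.73492729 -178.76011941  260.1935318 ] [-7.23745266 -0.90735243  7.41208766] [-0.14323012  1.22995836 -0.10640061] [-0.49557473 -0.03649964  1.74732931 -0.00178331  1.43010979 -0.14700564] 0.10216385561659504
```

View pics/s3.png

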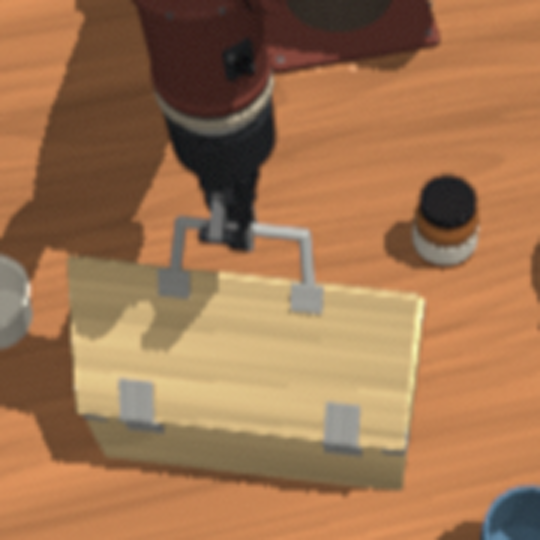

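The lid is about half open and the bar is still firmly between the fingers. Continuing to the stop.

Call:
{"method": "move_arm", "body": {
  "plan": [
    [[0,0,1.7,-0.9,0,0,0],[0,0,3.45,-1.65,0,0,0],[0,0,5.3,-2.2,0,0,0],[0,0,7.15,-2.55,0,0,0],[0,0,9.1,-2.75,0,0,0],[0,0,11.0,-2.7,0,0,0],[0,0,12.0,-2.6,0,0,0],[0,0,12.9,-2.5,0,0,0],[0,0,13.5,-2.4,0,0,0],[0,0,14.0,-2.3,0,0,0],[0,0,14.0,-2.3,0,0,0],[0,0,14.0,-2.3,0,0,0]]
  ]
}}

```text
time: 6.42
position: [624.8, -226.8, 281.2]
eef_rot: [0.819, 0.574, -0.002, -0.0]
ft_force: [-10.0, -3.0, 6.6]
gripper_width: 0.106
```

```bash
python3 - <<'E'
from rig import arm
from h import *
o=arm.get_obs();print(o["position"],o["ft_force"],o["torque"],o["q"],o["gripper_width"])
g=o["position"]+[0,0,19]-np.array([588.4,-209.5,112]); dx=g[0]*.942-g[1]*.335; print(np.arctan2(g[2],-dx)-.0287,np.hypot(dx,g[2]))
c=arm.camera("scene");crop(c,150,100,330,280,3,"pics/s4.png")
E
```

```text
[ 624.83496632 -226.81528273  281.21493983] [-10.03784998  -2.97984582   6.60233693] [-0.35923307  1.64196063 -0.03037722] [-0.46537859  0.29100353  1.34924447 -0.00267816  1.50334013 -0.11612032] 0.10552320627977256
1.7521256287011684 192.44393257629966
```

View pics/s4.png

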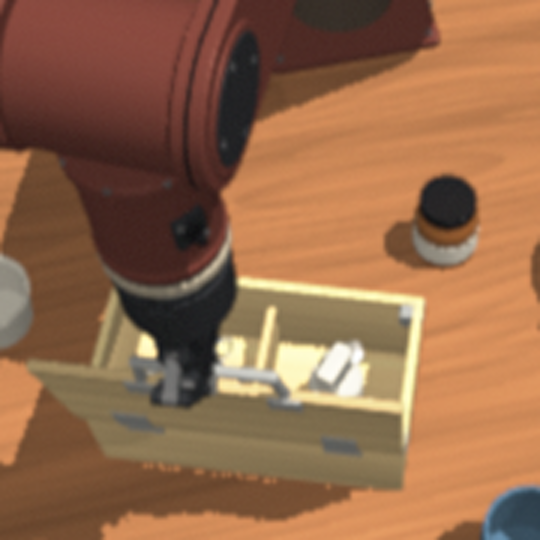

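The lid is at about 1.75 rad, resting on its stop, with the case interior visible. Release, rise, retreat over the case and turn so the camera is on the handle side.

Call:
{"method": "move_arm", "body": {
  "plan": [
    [[0.3,0,0,0,0,0,0],[0.5,0,0,0,0,0,0],[0.5,0,0,0,0,0,0],[0.5,0,0,-3,0,0,0],[0.5,0,0,-7,0,0,0],[0.5,0,0,-9,0,0,0],[0.5,0,-5,-9,0,0,-0.1],[0.5,0,-10,-9,0,0,-0.25],[0.5,0,-14,-8,0,0,-0.4],[0.5,0.5,-16.7,-7,0,0,-0.58],[0.5,0.5,-16.7,-6,0,0,-0.76],[0.5,0.5,-16.7,-5,0,0,-0.94],[0.5,0.5,-16.7,-5,0,0,-1.12],[0.5,0.5,-16.7,-5,0,0,-1.3],[0.4,0.5,-16.7,-5,0,0,-1.48],[0.4,0.5,-16.7,-5,0,0,-1.57],[0.4,0.5,-16.7,-5,0,0,-1.57],[0.4,0.5,-16.7,-5,0,0,-1.57]]
  ]
}}

```text
time: 8.72
position: [471.0, -163.9, 329.7]
eef_rot: [0.174, 0.985, 0.0, -0.0]
ft_force: [-0.1, 0.2, 0.4]
gripper_width: 0.403
```

```bash
python3 - <<'E'
from rig import arm
from h import *
o=arm.get_obs();c=arm.camera("wrist");cv2.imwrite("pics/w5.png",c["image"])
print(o["position"],o["eef_rot"],o["ft_force"],o["q"]);pickle.dump((o,c),open("w5.pkl","wb"))
c=arm.camera("top");crop(c,130,130,410,290,2.8,"pics/t5.png");pickle.dump(c,open("t5.pkl","wb"))
E
```

```text
[ 471.01471989 -163.94336742  329.7492891 ] [ 1.74391398e-01  9.84676401e-01  6.33510210e-05 -1.49545211e-04] [-0.05162082  0.20900111  0.37467985] [-4.93227350e-01 -1.33538834e-01  1.70978891e+00  2.68535718e-05
  1.56566628e+00 -1.71344849e+00]
```

View pics/w5.png

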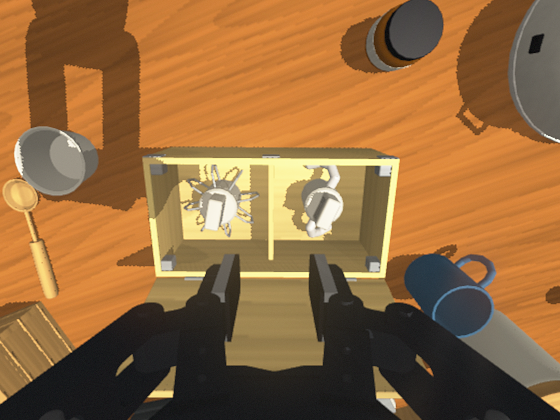

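View pics/t5.png

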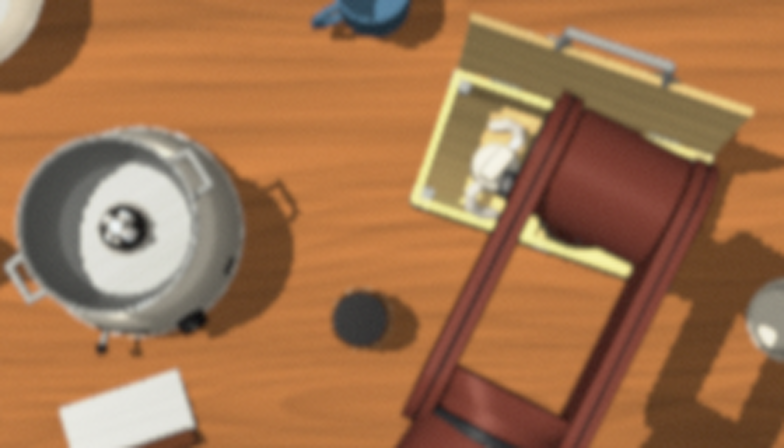

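The hook is at (322,203) in the wrist view, the whisk at (217,205). The lid stayed open. Zooming in on the hook.

```bash
python3 - <<'E'
from h import *
o,c=pickle.load(open("w5.pkl","rb"))
crop(c,275,150,375,250,6,"pics/w5c.png")
E
```

```text
(no output)
```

View pics/w5c.png

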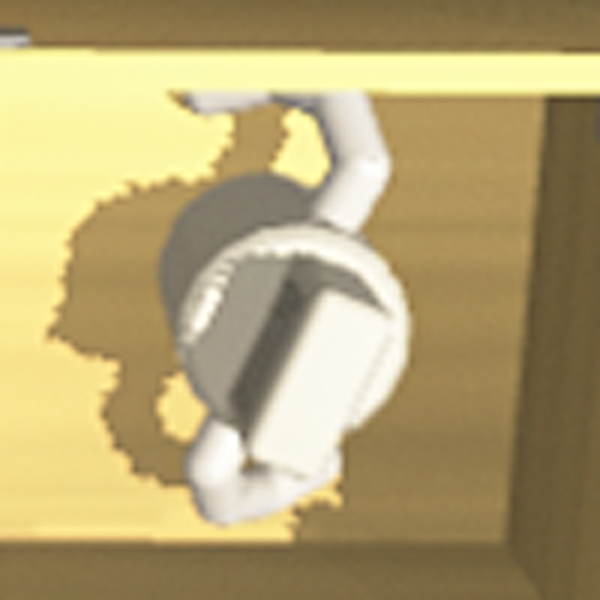

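```bash
python3 - <<'E'
from h import *
o,c=pickle.load(open("w5.pkl","rb"));T=toolT(o)@c["tool_from_camera"]
P=lambda u,v,z:onz(c,275+u/6-.4,150+v/6-.4,z,T)
k=[P(*p,101) for p in((325,290),(393,318),(310,478),(250,455))]
print(np.round(k,1),np.mean(k,0))
l=(k[0]+k[1]-k[2]-k[3]);print(np.arctan2(l[1],l[0]),np.linalg.norm(l)/2, np.linalg.norm(k[0]-k[1]),np.linalg.norm(k[2]-k[3]))
print("hub",P(295,333,67))
print("tool yaw",np.arctan2(*toolT(o)[1::-1,0]))
E
```

```text
[[ 517.6 -111.4  101. ]
 [ 528.  -100.2  101. ]
 [ 555.2 -126.3  101. ]
 [ 546.1 -136.4  101. ]] [ 536.72790674 -118.56285038  101.        ]
2.4001018589735272 37.78342343334149 15.206472247081148 13.62138888142692
hub [ 535.62000804 -118.08373611   67.        ]
tool yaw 2.791017337275284
```

```bash
python3 - <<'E'
from h import *
print(delta([471,-163.9,329.7],2.791,[536.3,-118.4,190],2.40))
E
```

```text
(array([-4.57,  6.52, 13.97]), array([0.   , 0.   , 0.391]))
```

Call:
{"method": "move_arm", "body": {
  "plan": [
    [[0.4,-1.5,2.2,3,0,0,0.13],[0.4,-3,4.4,6,0,0,0.26],[0.4,-4.57,6.52,9,0,0,0.39],[0.4,-4.57,6.52,12,0,0,0.39],[0.4,-4.57,6.52,14,0,0,0.39],[0.4,-4.57,6.52,14,0,0,0.39],[0.4,-4.57,6.52,14,0,0,0.39]]
  ]
}}

```text
time: 9.7
position: [536.8, -118.6, 191.1]
eef_rot: [0.361, 0.932, 0.0, 0.001]
ft_force: [-0.7, -0.7, 0.9]
gripper_width: 0.402
```

```bash
python3 - <<'E'
from rig import arm
from h import *
o=arm.get_obs();c=arm.camera("wrist");cv2.imwrite("pics/w6.png",c["image"])
print(o["position"],o["eef_rot"],o["ft_force"]);pickle.dump((o,c),open("w6.pkl","wb"))
T=toolT(o)@c["tool_from_camera"];print(proj(c,[536.3,-118.4,101],T))
c=arm.camera("top");cv2.imwrite("pics/t6.png",c["image"]);pickle.dump(c,open("t6.pkl","wb"))
E
```

```text
[ 536.83933635 -118.64782489  191.06901794] [3.61282311e-01 9.32456218e-01 1.15878027e-05 7.02209811e-04] [-0.74810721 -0.71600318  0.90026212]
[274.50186387 212.35984346]
```

View pics/w6.png

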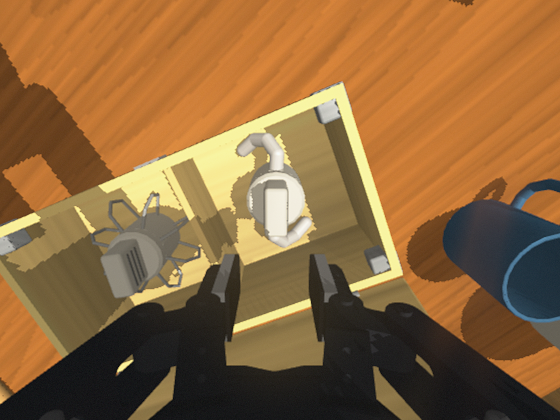

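The lug lies straight between the fingers, centred at (276,209), within 1 mm of prediction. Descend and grip.

Call:
{"method": "move_arm", "body": {
  "plan": [
    [[0.4,0,0.1,4,0,0,0],[0.4,0,0.1,8,0,0,0],[0.4,0,0.1,10.5,0,0,0],[0.4,0,0.1,12.0,0,0,0],[0.4,0,0.1,12.0,0,0,0],[0.0,0,0.1,12.0,0,0,0],[0.0,0,0.1,12.0,0,0,0],[0.0,0,0.1,12.0,0,0,0],[0.0,0,0.1,12.0,0,0,0],[0.0,0,0.1,12.0,0,0,0],[0.0,0,0.1,12.0,0,0,0]]
  ],
  "newtons": 60
}}

```text
time: 11.18
position: [538.3, -118.1, 71.7]
eef_rot: [0.361, 0.933, -0.0, 0.002]
ft_force: [0.2, -0.2, 6.1]
gripper_width: 0.199
```

```bash
python3 - <<'E'
from rig import arm
from h import *
o=arm.get_obs();c=arm.camera("wrist");cv2.imwrite("pics/w7.png",c["image"])
print(o["position"],o["eef_rot"],o["ft_force"],o["torque"])
E
```

```text
[ 538.2598758  -118.13022307   71.67081391] [ 3.61039611e-01  9.32549212e-01 -9.04537692e-06  1.53858379e-03] [ 0.194248   -0.24019582  6.09022226] [-0.02375049  0.04465199 -0.04420513]
```

View pics/w7.png

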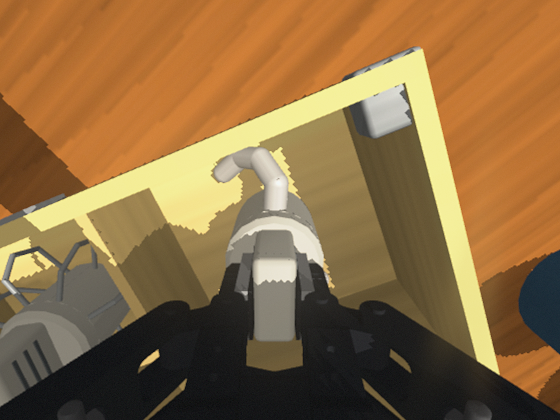

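Lug gripped (opening 0.199, about 17 mm). Lift straight up and carry it beside the bowl, so that the camera sees the spindle.

Call:
{"method": "move_arm", "body": {
  "plan": [
    [[0,0,0,-2,0,0,0],[0,0,0,-5,0,0,0],[0,0,0,-9,0,0,0],[0,0,0,-14,0,0,0],[0,0,0,-19,0,0,0],[0,0,0,-24,0,0,0],[0,0,0,-26,0,0,0],[0,3,3.3,-26,0,0,0],[0,6.5,7.1,-26,0,0,0],[0,10,11,-26,0,0,0],[0,13.5,14.8,-26,0,0,0],[0,17,18.6,-26,0,0,0],[0,20,22,-26,0,0,0],[0,22,24.2,-26,0,0,0],[0,23.1,25.2,-26,0,0,0],[0,23.1,25.2,-26,0,0,0],[0,23.1,25.2,-26,0,0,0],[0,23.1,25.2,-26,0,0,0]]
  ]
}}

```text
time: 13.48
position: [536.1, 223.0, 330.0]
eef_rot: [0.362, 0.932, -0.0, 0.0]
ft_force: [0.1, -0.6, -2.3]
gripper_width: 0.201
```

```bash
python3 - <<'E'
from rig import arm
from h import *
o=arm.get_obs();c=arm.camera("wrist");cv2.imwrite("pics/w8.png",c["image"])
print(o["position"],o["eef_rot"],o["ft_force"],o["q"]);pickle.dump((o,c),open("w8.pkl","wb"))
c=arm.camera("scene");crop(c,150,60,450,280,2.6,"pics/s8.png");pickle.dump(c,open("s8.pkl","wb"))
c=arm.camera("top");pickle.dump(c,open("t8.pkl","wb"));crop(c,130,130,410,290,2.8,"pics/t8.png")
E
```

```text
[536.13290925 223.01543714 330.01014642] [ 3.61796337e-01  9.32257144e-01 -1.43702921e-04  8.38185987e-05] [ 0.08282739 -0.60131103 -2.33765471] [ 2.58611507e-01  6.85549217e-02  1.51214773e+00 -3.31050755e-04
  1.56092347e+00 -5.71793448e-01]
```

View pics/w8.png

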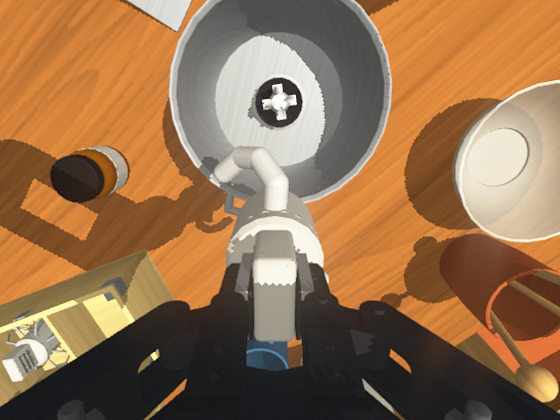

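View pics/s8.png

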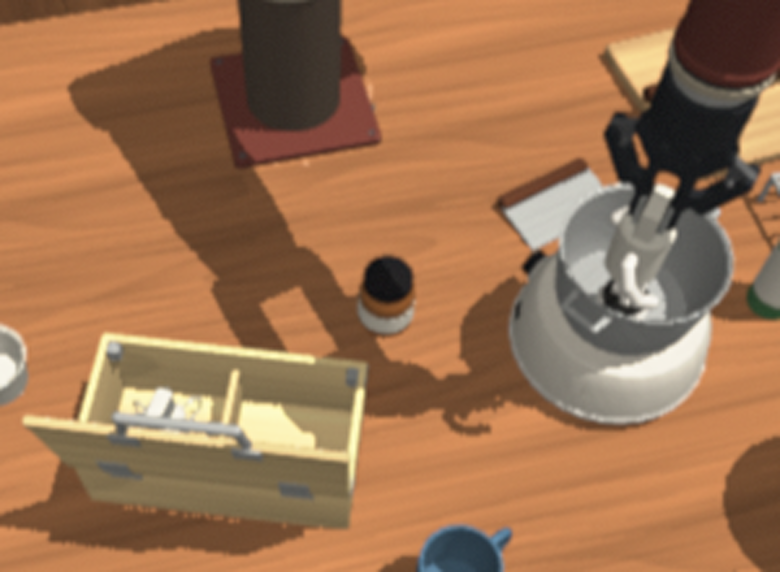

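The hook is held, the lid is open, and the wrist view shows the spindle at (280,101). Zooming on the spindle and the lug for the measurement.

```bash
python3 - <<'E'
from h import *
o,c=pickle.load(open("w8.pkl","rb"))
crop(c,250,72,310,132,10,"pics/w8a.png")
crop(c,210,130,350,350,2.7,"pics/w8b.png")
c=pickle.load(open("t6.pkl","rb"));crop(c,150,190,200,235,12,"pics/t6a.png")
E
```

```text
(no output)
```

View pics/w8a.png

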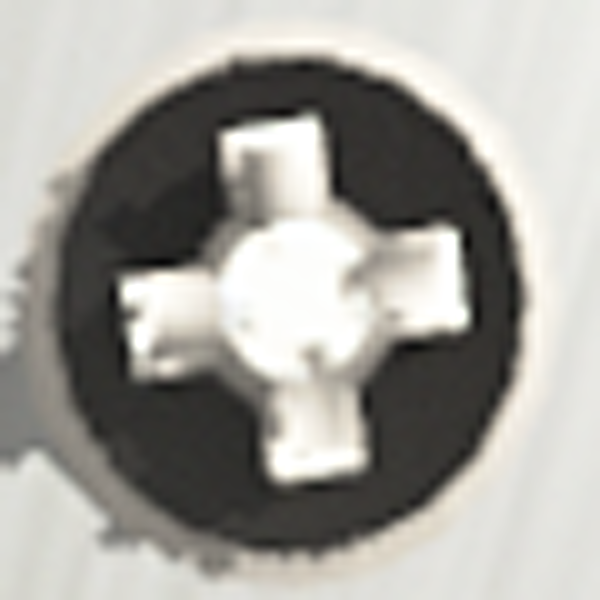

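View pics/w8b.png

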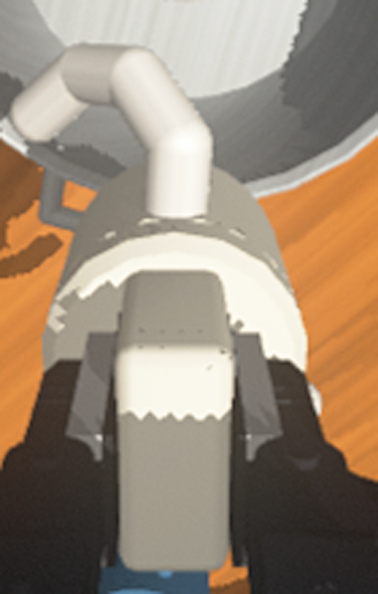

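View pics/t6a.png

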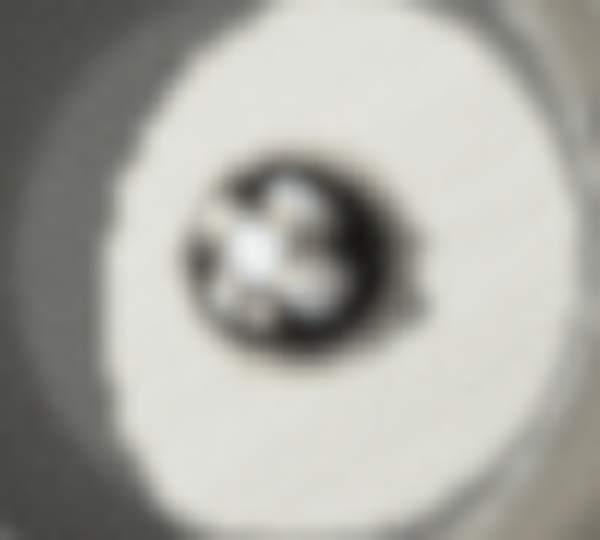

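```bash
python3 - <<'E'
from h import *
o,c=pickle.load(open("w8.pkl","rb"));T=toolT(o)@c["tool_from_camera"]
P=lambda u,v,z:onz(c,250+u/10-.45,72+v/10-.45,z,T)
t,b,l,r=[P(*p,149) for p in((270,121),(321,477),(130,328),(465,279))]
print("mid",(t+b)/2,(l+r)/2,"len",np.linalg.norm(t-b),np.linalg.norm(l-r))
print("yaws",np.arctan2(*(t-b)[1::-1]),np.arctan2(*(r-l)[1::-1]))
print("top disc",P(295,298,153))
print("collar",P(290,305,115), [np.linalg.norm(P(60,305,115)-P(520,305,115)),np.linalg.norm(P(290,60,115)-P(290,550,115))])
print("tool yaw",np.arctan2(*toolT(o)[1::-1,0]))
# lug in tool frame: lug top plane z = hook origin+94 ; hook origin = TCPz-64.7
Tc=c["tool_from_camera"]
Q=lambda u,v,z:onz(c,210+u/2.7-.3,130+v/2.7-.3,z,Tc)
for n,u,v in(("tl",124,345),("tr",228,345),("bl",124,566),("br",226,566),("frontbottom?",172,270)): print(n,Q(u,v,-(94-64.7)).round(1))
ct=pickle.load(open("t6.pkl","rb"));print("topcam",onz(ct,150+255/12,190+250/12,153))
E
```

```text
mid [477.74311332 282.11252571 149.        ] [477.94046016 282.09260402 149.        ] len 32.848879596495095 32.51057661686513
yaws 2.555410571586682 0.9679069458634086
top disc [477.45410726 282.18229714 153.        ]
collar [477.3613601  282.26080463 115.        ] [np.float64(48.90389200547871), np.float64(49.432461215295035)]
tool yaw 2.4012045823862387
tl [ 20.9  -7.7 -29.3]
tr [ 20.9   7.4 -29.3]
bl [-17.5  -8.3 -29.3]
br [-17.5   7.8 -29.3]
frontbottom? [ 32.5  -0.7 -29.3]
topcam [477.20473553 280.04383038 153.        ]
```

Spindle (wrist): (477.6, 282.1), spline axes at yaw 2.546 modulo 90°. The top camera gives y=280.0, a 2 mm disagreement. A second look at a yaw about 90° away will separate the wrist camera's bias, and I can insert from there too.

Call:
{"method": "move_arm", "body": {
  "plan": [
    [[0,0.8,-0.9,0,0,0,0.17],[0,1.6,-1.8,0,0,0,0.34],[0,2.4,-2.7,0,0,0,0.51],[0,3.2,-3.6,0,0,0,0.68],[0,4,-4.5,0,0,0,0.85],[0,4.8,-5.4,0,0,0,1.02],[0,5.6,-6.3,0,0,0,1.19],[0,6.4,-7.2,0,0,0,1.36],[0,7,-7.9,0,0,0,1.426],[0,7,-7.9,0,0,0,1.426],[0,7,-7.9,0,0,0,1.426],[0,7,-7.9,0,0,0,1.426]]
  ]
}}

```text
time: 15.12
position: [431.2, 212.9, 330.0]
eef_rot: [0.883, 0.469, -0.0, 0.0]
ft_force: [0.3, -0.5, -2.1]
gripper_width: 0.201
```

```bash
python3 - <<'E'
from rig import arm
from h import *
o=arm.get_obs();c=arm.camera("wrist");cv2.imwrite("pics/w9.png",c["image"])
print(o["position"],o["eef_rot"],o["ft_force"],o["q"]);pickle.dump((o,c),open("w9.pkl","wb"))
T=toolT(o)@c["tool_from_camera"];u=proj(c,[477.6,281.5,149],T);print(u,np.arctan2(*toolT(o)[1::-1,0]))
x0,y0=int(u[0])-30,max(0,int(u[1])-30);print(x0,y0)
crop(c,x0,y0,x0+60,y0+60,10,"pics/w9a.png")
E
```

```text
[431.22647044 212.89016959 329.96690414] [ 8.82966278e-01  4.69436420e-01 -2.10657114e-05  9.02797340e-06] [ 0.27480663 -0.54905296 -2.13439595] [ 2.94426060e-01 -1.78920693e-01  1.74946589e+00 -2.58481264e-05
  1.57108531e+00  8.87917601e-01]
[274.20332018 101.27490023] 0.9773047784411147
244 71
```

View pics/w9a.png

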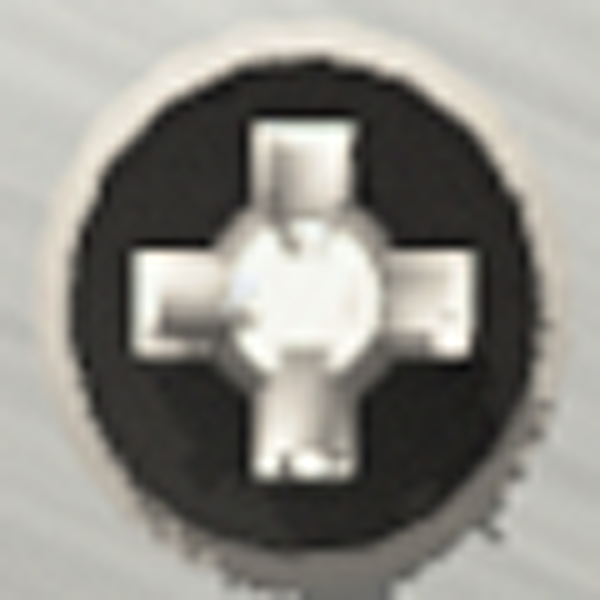

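View pics/w9.png

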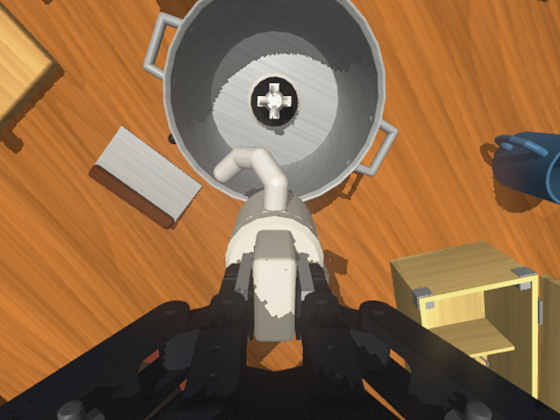

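```bash
python3 - <<'E'
from h import *
o,c=pickle.load(open("w9.pkl","rb"));T=toolT(o)@c["tool_from_camera"]
P=lambda u,v,z:onz(c,244+u/10-.45,71+v/10-.45,z,T)
t,b,l,r=[P(*p,149) for p in((304,120),(304,479),(132,305),(473,303))]
print("mid",(t+b)/2,(l+r)/2);print(np.arctan2(*(t-b)[1::-1]),np.arctan2(*(r-l)[1::-1])+np.pi/2)
m=((t+b)/2+(l+r)/2)/2;m[2]=149
R=toolT(o)[:3,:3];print("in tool",R.T@(m-o["position"]))
# solve bias b in tool frame (2D): P + R b
o8,_=pickle.load(open("w8.pkl","rb"));R8=toolT(o8)[:2,:2];m8=np.array([477.75,282.1])
b=np.linalg.solve(R8-R[:2,:2],m8-m[:2]);print("bias",b,"true",m[:2]-R[:2,:2]@b)
crop(c,210,130,350,350,2.7,"pics/w9b.png")
E
```

```text
mid [477.64716725 282.00495337 149.        ] [477.44296799 281.9630999  149.        ]
0.9768104379994734 0.9824513654815978
in tool [ 83.19068113  -0.24286467 180.96310538]
bias [-0.16623173  0.06960037] true [477.58033598 282.16075621]
```

View pics/w9b.png

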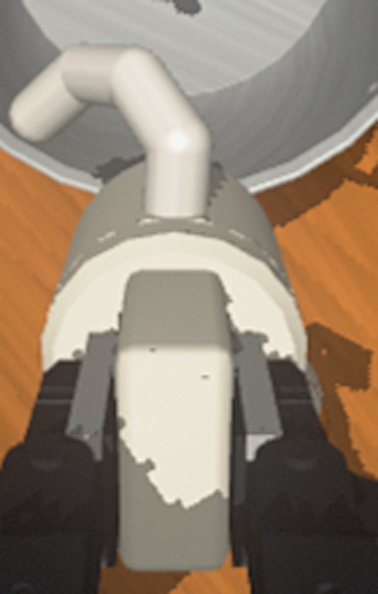

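Both views agree: spindle (477.6, 282.1), yaw 0.979, wrist camera bias below 0.2 mm. The hook axis sits about 1.5 mm along tool x. Move above it and lower to about 10 mm above the spindle.

Call:
{"method": "move_arm", "body": {
  "plan": [
    [[0,2.5,0,0,0,0,0],[0,5,0,0,0,0,0],[0,7,0,0,0,0,0],[0,8.17,0,0,0,0,0],[0,8.17,0,3,0,0,0],[0,8.17,0,6,0,0,0],[0,8.17,0,9,0,0,0],[0,8.17,0,10.2,0,0,0],[0,8.17,0,10.2,0,0,0],[0,8.17,0,10.2,0,0,0]]
  ]
}}

```text
time: 16.42
position: [477.5, 281.0, 229.6]
eef_rot: [0.883, 0.469, 0.001, 0.0]
ft_force: [0.9, 0.2, -2.9]
gripper_width: 0.199
```

```bash
python3 - <<'E'
from rig import arm
from h import *
o=arm.get_obs();c=arm.camera("wrist");cv2.imwrite("pics/w10.png",c["image"])
print(o["position"],o["eef_rot"],o["ft_force"],o["torque"])
x=toolT(o)[:3,0];print("hook est",o["position"]+1.5*x)
c=arm.camera("scene");crop(c,340,110,460,230,5,"pics/s10.png")
c2=pickle.load(open("w9.pkl","rb"))[1]
print(onz(c2,210+172/2.7-.3,130+270/2.7-.3,4.7,c2["tool_from_camera"]))
E
```

```text
[477.54153047 280.96209916 229.64914989] [8.83085960e-01 4.69209609e-01 1.22758946e-03 1.50539596e-04] [ 0.92521243  0.22133818 -2.87905549] [0.00697921 0.0056363  0.00947928]
hook est [478.38105298 282.20515697 229.65219018]
[18.9411379  -0.38251117  4.7       ]
```

View pics/s10.png

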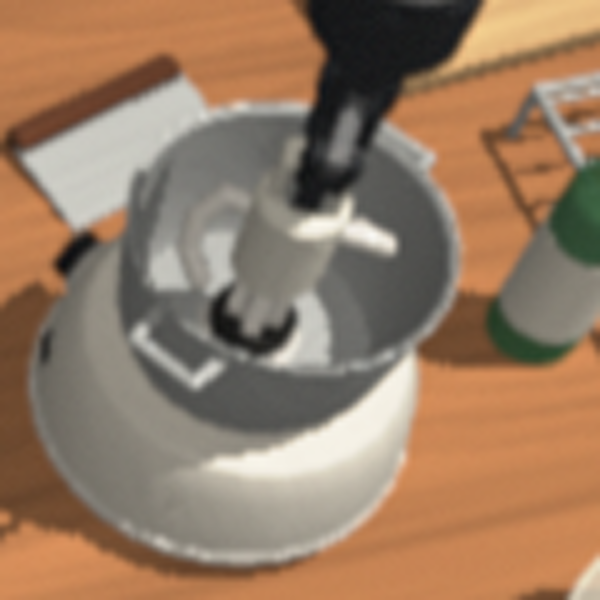

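View pics/w10.png

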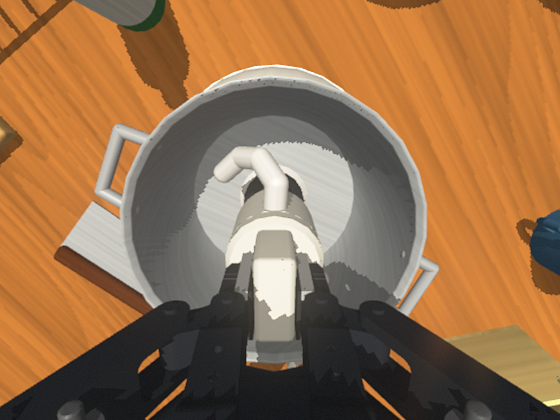

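The hub is right above the spindle, about 12 mm clear. Lower slowly and watch the force.

Call:
{"method": "move_arm", "body": {
  "plan": [
    [[0,0,-0.05,0.6,0,0,0],[0,0,-0.05,1.0,0,0,0],[0,0,-0.05,1.3,0,0,0],[0,0,-0.05,1.6,0,0,0],[0,0,-0.05,1.9,0,0,0],[0,0,-0.05,1.9,0,0,0]]
  ]
}}

```text
time: 17.27
position: [476.6, 281.3, 209.1]
eef_rot: [0.883, 0.469, 0.001, -0.0]
ft_force: [1.2, 1.9, -3.1]
gripper_width: 0.203
```

```bash
python3 - <<'E'
from rig import arm
o=arm.get_obs();print(o["position"],o["eef_rot"],o["ft_force"],o["torque"])
E
```

```text
[476.64369294 281.34336601 209.13425076] [ 8.83086055e-01  4.69210548e-01  6.73208595e-04 -1.69303254e-04] [ 1.162598    1.90915999 -3.0622144 ] [ 0.49776065 -0.41023158 -0.00353242]
```

Splines meshed: 9 mm down with no upward force. Slide on to the collar.

Call:
{"method": "move_arm", "body": {
  "plan": [
    [[0,0,0,0.5,0,0,0],[0,0,0,1.0,0,0,0],[0,0,0,1.5,0,0,0],[0,0,0,2.0,0,0,0],[0,0,0,2.4,0,0,0],[0,0,0,2.7,0,0,0],[0,0,0,2.9,0,0,0],[0,0,0,2.9,0,0,0]]
  ]
}}

```text
time: 18.27
position: [476.9, 281.5, 180.1]
eef_rot: [0.883, 0.469, 0.001, -0.0]
ft_force: [4.7, 4.8, -2.6]
gripper_width: 0.2
```

```bash
python3 - <<'E'
from rig import arm
o=arm.get_obs();print(o["position"],o["eef_rot"],o["ft_force"],o["torque"],o["gripper_width"])
E
```

```text
[476.89382064 281.51027333 180.09717552] [ 8.83079416e-01  4.69222378e-01  1.03695341e-03 -1.71226155e-04] [ 4.72139316  4.84833855 -2.64090123] [ 1.04297933 -0.85192515  0.04020428] 0.19989499935246863
```

A side force of about 6.6 N along tool +x: ease that way by 1 mm and press down.

Call:
{"method": "move_arm", "body": {
  "plan": [
    [[0,0.1,0,0.1,0,0,0],[0,0.1,0,0.3,0,0,0],[0,0.1,0,0.5,0,0,0],[0,0.1,0,0.6,0,0,0],[0,0.1,0,0.6,0,0,0],[0,0.1,0,0.6,0,0,0]]
  ]
}}

```text
time: 19.02
position: [477.8, 282.3, 176.3]
eef_rot: [0.883, 0.469, 0.001, 0.0]
ft_force: [0.3, 1.7, 11.2]
gripper_width: 0.2
```

```bash
python3 - <<'E'
from rig import arm
o=arm.get_obs();print(o["position"],o["eef_rot"],o["ft_force"],o["torque"],o["gripper_width"])
E
```

```text
[477.76973757 282.30025588 176.30306759] [8.83081062e-01 4.69218156e-01 1.46838922e-03 5.96739979e-05] [ 0.29490815  1.68774773 11.19718785] [ 0.36452646  0.12570513 -0.00726804] 0.20035863591125447
```

Call:
{"method": "move_arm", "body": {
  "plan": [
    [[0,0,0,0.1,0,0,0],[0,0,0,0.2,0,0,0],[0,0,0,0.2,0,0,0],[0,0,0,0.2,0,0,0]]
  ]
}}

```text
time: 19.52
position: [478.0, 282.5, 175.7]
eef_rot: [0.883, 0.469, 0.002, 0.0]
ft_force: [-3.3, 1.4, 18.1]
gripper_width: 0.204
```

```bash
python3 - <<'E'
from rig import arm
o=arm.get_obs();print(o["position"],o["eef_rot"],o["ft_force"],o["torque"],o["gripper_width"])
E
```

```text
[477.99333851 282.45298318 175.69839324] [8.83051505e-01 4.69272315e-01 1.87621611e-03 1.19960120e-04] [-3.3126605   1.42113765 18.08888027] [ 0.13965504  0.75450976 -0.00218214] 0.20426003663660355
```

```bash
python3 - <<'E'
from rig import arm
from h import *
o=arm.get_obs();c=arm.camera("wrist");cv2.imwrite("pics/w11.png",c["image"]);pickle.dump((o,c),open("w11.pkl","wb"))
crop(c,210,130,350,350,2.7,"pics/w11b.png")
c=arm.camera("scene");crop(c,340,110,460,230,5,"pics/s11.png")
E
```

```text
(no output)
```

View pics/w11b.png

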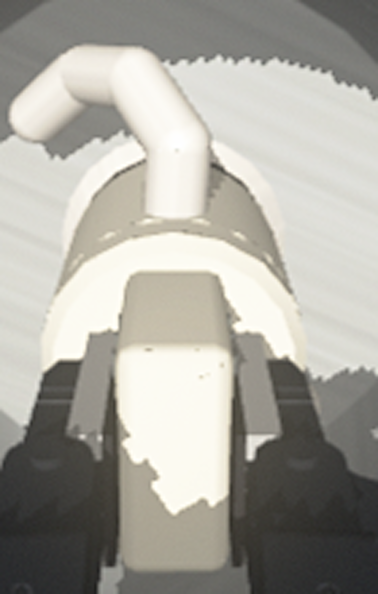

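View pics/s11.png

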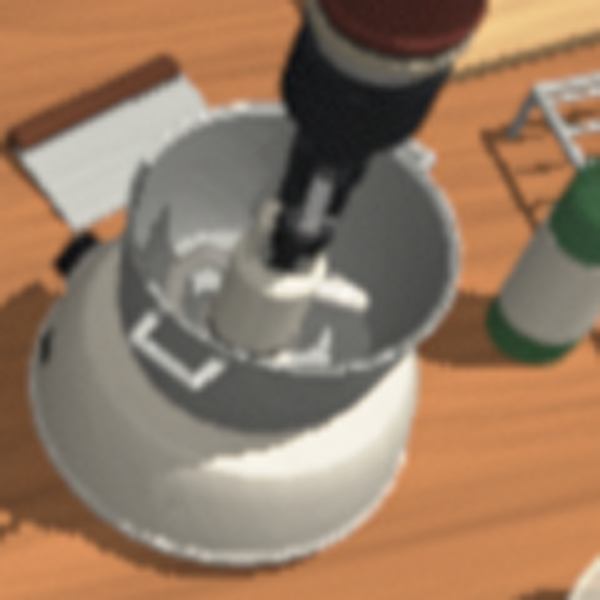

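No slip in the hand, and the hub covers the collar. One more small press tells whether this is the hard stop.

Call:
{"method": "move_arm", "body": {
  "plan": [
    [[0,0,-0.06,0.1,0,0,0],[0,0,-0.06,0.2,0,0,0],[0,0,-0.06,0.2,0,0,0],[0,0,-0.06,0.2,0,0,0],[0,0,-0.06,0.2,0,0,0],[0,0,-0.06,0.2,0,0,0]]
  ]
}}

```text
time: 20.38
position: [478.0, 282.6, 174.9]
eef_rot: [0.883, 0.469, 0.002, 0.001]
ft_force: [-4.2, -1.0, 23.7]
gripper_width: 0.206
```

```bash
python3 - <<'E'
from rig import arm
from h import *
o=arm.get_obs();print(o["position"],o["eef_rot"],o["ft_force"],o["torque"],o["gripper_width"])
c=arm.camera("top");crop(c,130,90,430,290,2.6,"pics/t12.png")
c=arm.camera("wrist");crop(c,210,130,350,350,2.7,"pics/w12b.png")
E
```

```text
[478.04010694 282.56467056 174.94888493] [8.83055226e-01 4.69262683e-01 2.38935464e-03 5.41651084e-04] [-4.24677152 -0.96103035 23.72282192] [-0.30526511  1.06110579  0.01210083] 0.2055981725049442
```

View pics/t12.png

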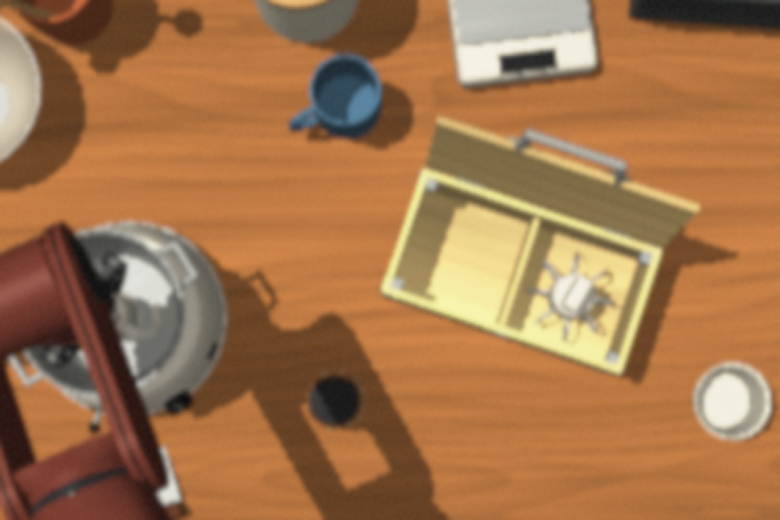

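View pics/w12b.png

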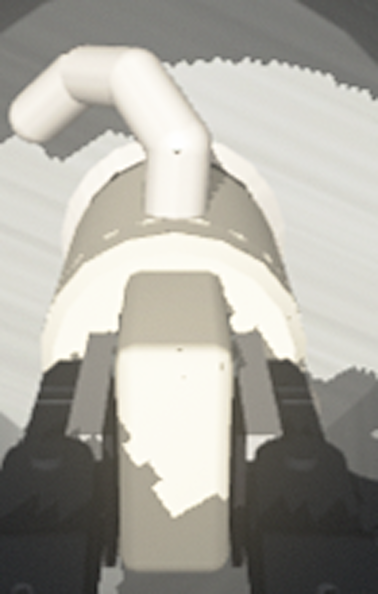

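The case and lid are open with the whisk inside, and the jug, jar and tub sit where they were. The hook is at the stop: 24 N at the wrist, z as expected for home. A short settle check before handing in.

Call:
{"method": "move_arm", "body": {
  "plan": [
    [[0,0,0,0,0,0,0],[0,0,0,0,0,0,0],[0,0,0,0,0,0,0],[0,0,0,0,0,0,0],[0,0,0,0,0,0,0],[0,0,0,0,0,0,0]]
  ]
}}

```text
time: 21.22
position: [478.0, 282.6, 175.0]
eef_rot: [0.883, 0.469, 0.002, 0.001]
ft_force: [-3.8, -1.2, 24.2]
gripper_width: 0.202
```

```bash
python3 - <<'E'
from rig import arm
o=arm.get_obs();print(o["time"],o["position"],o["ft_force"],o["qvel"].round(4),o["gripper_width"])
if 15<o["ft_force"][2]<40 and abs(o["position"][2]-175)<1: print(arm.finish_job())
E
```

```text
21.225 [478.03849881 282.57044355 174.95931998] [-3.80810558 -1.18995653 24.15431808] [-0.0003 -0.0006  0.0004 -0.0013  0.0012  0.0008] 0.20164291481716404
the job is handed in; nothing more can be done
None
```

The dough hook is on the spindle, pressed home and still held in the gripper, and the job was handed in at 21.2 s. I opened the lid by its bar to about 1.75 rad on its stop, took the hook out by its grip, meshed the splines and pressed the hook down.

- **Hook:** the estimated hook bottom is about 43 mm below the spindle top, which matches fully home. The lug showed no slip in the hand, and the arm was at rest.
- **Collar:** the wrist reads 24 N, well over the 10.5 N the collar needs at its stop. I judged the collar's travel from force, height and stiffness, because the hub hides it.
- **Side load:** about 4 N sideways remains at the wrist, and the TCP sits less than 1 mm from the measured spindle axis.
- **Rest of the bench:** the last top view shows the lid open, the whisk in its bay, and the jug, jar and tub where they were. The arm hid the bottle and most of the scraper in that view, and the spoon was outside the cropped picture. The earlier scene view just before the last press showed the bottle and scraper in place; the spoon was not checked at the end.
- **Disagreement:** the top camera put the spindle 2 mm off the wrist camera in y. A second wrist view from another angle confirmed the wrist value, and the hook went on with it.

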